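# Lay out the nested feeding cups

## Robot

A 7-joint arm with a two-finger parallel gripper is mounted at the origin on the work surface. World frame = base frame: x ahead of the robot, y to its left, z up, the work surface at z = 0. Lengths are in m, angles in rad, forces in N, time in s.
With the tool pointing down it reaches from about 0.4 to 0.85 m from the base axis. Payload 4.5 kg.
Tool frame: the origin (TCP) lies on the centre line of the jaws, within the pads' length; the fingertips stand r.tcp_to_tips ahead of it and the grasp point (between the pads) lies 11 mm behind it (r.tcp_to_tips is the distance from the TCP to the fingertips, in m); y points along the fingers, x is the direction in which the jaws open and shut, and the axes are right-handed (so a half turn about y gives the same grasp; the last joint's range is limited). The gripper opens to 88 mm and grips with 3 to 60 N. Pads are 18 mm wide; open, the fingers measure 123 mm over their backs; the gripper's body (75 mm by 187 mm) begins 45 mm behind the grasp point.
Start: joints at [-1.281, 0.689, -0.195, 1.565, 0.157, 0.902, -0.215], TCP at [0.158, 0.605, 0.247] pointing down, gripper open.
Joint ranges: [-3.01, 3.01], [-0.46, 2.08], [-1.47, 1.51], [0.13, 2.56], [-1, 4.14], [0.04, 2.09], [-2.66, 2.66]. Speed limits (rad/s): [2.57, 2.57, 3.14, 3.14, 3.14, 3.14, 3.14].

## Interface

Orientations are given as a unit quaternion [x, y, z, w].
In Python, from plant import r gives the robot as it stands. The module is installed in compiled form; this text tells all that it offers.
- The arm moves only by the shell command python3 -m inch 'ROWS' [OPENING] [FORCE]. ROWS is text: rows parted by semicolons, each of 4 numbers parted by spaces: the shift along the tool's x, y, z in mm, then the turn about the tool's y in degrees. In form: x y z spin; .... A call has 1 to 10 rows; each row is the pose to reach, as a shift and turn from the pose commanded when the call began, along the tool's axes at that moment; what a row does not reach only later rows make up. A row lasts 1/10 s, in which the tool goes at most 50 mm and 8.59 degrees, less where a joint would pass 70% of its speed; a pose out of reach is approached as far as the arm can. A call with a gripper value outside its range is refused whole. OPENING is the gripper command: -1 is shut, 1 is fully open, values between are in proportion, set as the call begins (- or left out, the last holds). The fingers move at their own pace and stop on an object; FORCE is the grip in N (left out, the last holds). Time passes only in rows, so rows that repeat a pose let the fingers close. It gives the time, the measured TCP pose, the force and the opening at its end, in the units of the state.
- r.get_state(): the state, without advancing time (a new reading comes with each control period).
- r.snapshot(name): name is "scene" or "top"; returns a dict with "frame" (480x640x3 uint8, red, green, blue), "intrinsics" (3x3 intrinsics, pixels), "R" (3x3) and "t" (3): a world point X has camera coordinates R X + t. Camera axes: x right, y down, z forward; pixel columns grow to the right and rows downward; lengths in m; the calibration is good to about 2 mm. A picture is of the moment at which its call begins. There is no depth.
- r.finish_job(): hands the job in, once; it reports no verdict.
Trained networks look in the newest picture that a camera, given by its name, has taken for a name from the list of things; names that differ only in an ending like _2 or _b are one class to them, and where a whole thing is asked for, a point or a joint stands for the part that bears it (a point fixed in the world has none). Each returns a list of dicts, best first, with "p" (0 to 1); they miss things now and then, are a little off and sometimes report something else, mostly with a low value. They report only what shows in the picture. A call takes as long as a camera call. They do not tell look-alikes from the thing itself.
- r.trace(camera, name): "region" (480x640 bool, what is visible of it) and "centre" ([row, column] in pixels, amid what is visible of it).
- r.tip_of(camera, name): "centre" ([row, column] in pixels: a listed point, or the origin of a listed thing).
The state is a dict: "clock": time; "q": joint angles; "qd": joint speeds; "joint_torque": joint torques, N m; "tool_pos": TCP position; "eef_rot": TCP orientation; "contact_force": force on the tool from outside, world axes, zero at the start; "moment": the same for the moment, N m; "opening": opening from 0.0 (shut) to 1.0 (fully open).
Only numpy, scipy, OpenCV 4.12 (cv2) and the standard library are available. Lean on these libraries where they do the work, as an engineer would, in place of code of your own. Each camera call takes 0.05 s, during which the arm holds its last target.

## Task

Take the nested stack on the cork mat apart: stand the white mineral block in the square wooden dish, and set each red cup upright on the round wooden saucer made for its size (slimmest cup on the smallest saucer, middle cup on the middle one, widest cup on the largest), sitting flat inside the lip. Leave the steel spoon and the brush lying where they are, and do not tip anything over.

Things in the scene. Friction and masses are not known exactly. Their poses are not given: they have to be found in the camera images.
- block: Chalk-white mineral pecking block for birds, a plain upright cylinder 24 mm in diameter and 94 mm high, 40 to 85 g, loose. Origin at the centre of its underside, z along it. At the start it stands inside the slim cup, on that cup's floor, its top 24 mm above that cup's rim.
- cup_slim: Red plastic cup, open on top, the slimmest and tallest: 40 mm outer diameter, 74 mm high, wall 3 mm, bottom 4 mm thick; straight-sided, only the lowest 10 mm narrows to a foot of 32 mm diameter. Loose, 30 to 65 g. Origin at the centre of its underside, z up through its mouth. At the start it stands loosely inside the middle cup, on its floor, its rim 24 mm above the middle cup's rim, with the block inside it.
- cup_mid: Red plastic cup, open on top, middle size: 54 mm outer diameter, 54 mm high, wall 3 mm, bottom 4 mm thick; straight-sided, only the lowest 10 mm narrows to a foot of 46 mm diameter. Loose, 30 to 65 g. Origin at the centre of its underside, z up through its mouth. At the start it stands loosely inside the wide cup, on its floor, its rim 24 mm above the wide cup's rim.
- cup_wide: Red plastic cup, open on top, the widest and lowest: 68 mm outer diameter, 34 mm high, wall 3 mm, bottom 4 mm thick; straight-sided, only the lowest 10 mm narrows to a foot of 60 mm diameter. Loose, 30 to 65 g. Origin at the centre of its underside, z up through its mouth. At the start it stands on a fixed round cork mat, 100 mm across and 6 mm thick, and holds the rest of the nest. The whole nest is 112 mm high above the shelf including the mat.
- dish: Square dark-wood dish fixed to the shelf, the place of the mineral block: 48 mm by 48 mm outside, floor 4 mm thick, lip 4 mm wide whose top is 9 mm above the shelf (recess 40 mm square, 5 mm deep). Origin at the centre of its underside, at shelf height; x and y along its sides.
- saucer_slim: Round dark-wood saucer fixed to the shelf, the place of the slim cup: 64 mm outer diameter, floor 4 mm thick, lip 4 mm wide whose top is 9 mm above the shelf (recess 56 mm across, 5 mm deep). Origin at the centre of its underside, at shelf height.
- saucer_mid: Round dark-wood saucer fixed to the shelf, the place of the middle cup: 78 mm outer diameter, floor 4 mm thick, lip 4 mm wide whose top is 9 mm above the shelf (recess 70 mm across, 5 mm deep). Origin at the centre of its underside, at shelf height.
- saucer_wide: Round dark-wood saucer fixed to the shelf, the place of the wide cup: 92 mm outer diameter, floor 4 mm thick, lip 4 mm wide whose top is 9 mm above the shelf (recess 84 mm across, 5 mm deep). Origin at the centre of its underside, at shelf height.
- spoon: Steel tablespoon lying on the shelf, 180 mm long, 20 mm high, a bystander to leave alone. Origin at the middle of its length on its underside, x along it towards the bowl of the spoon.
- brush: Grey hard silicone brush lying on the shelf, 190 mm long, a bystander to leave alone. Origin at the middle of its length on its underside, x along it towards the head, whose stubby bristles point up to 25 mm above the shelf.
There are look-alikes about, which are no part of the job. Leave any blue or green look-alike of the cup_slim alone.

How it is judged:
At the end, for the whole second after the job is handed in: The block stands in the square dish and each cup on the saucer of its size: each centre within 12 mm of its place's centre, underside on the floor inside the lip (within about 2 mm), upright within 0.06 rad, at rest and released (horizontal distance between block and dish below 0.012 m and z of block in the frame of dish between 0.002 and 0.0065 m and angle between each of block, cup_slim, cup_mid, cup_wide's own z axis and vertical below 0.06 rad and linear speed of each of block, cup_slim, cup_mid, cup_wide below 0.02 m/s and angular speed of each of block, cup_slim, cup_mid, cup_wide below 0.2 rad/s and horizontal distance between cup_slim and saucer_slim below 0.012 m and z of cup_slim in the frame of saucer_slim between 0.002 and 0.0065 m and horizontal distance between cup_mid and saucer_mid below 0.012 m and z of cup_mid in the frame of saucer_mid between 0.002 and 0.0065 m and horizontal distance between cup_wide and saucer_wide below 0.012 m and z of cup_wide in the frame of saucer_wide between 0.002 and 0.0065 m); the robot touches nothing.
It fails at once if the spoon or the brush is shifted by more than 20 mm (distance of any of spoon, brush from where it was at the start of the episode above 0.02 m).
It fails at once if a cup or the block is tipped over (leans more than 0.7 rad) (angle between any of block, cup_slim, cup_mid, cup_wide's own z axis and vertical above 0.7 rad).
It also fails if it takes over 131 s, if anything falls off the work surface, if the arm or the gripper's body presses on something with over 40 N, if the wrist force passes 120 N, or if a joint passes its speed limit or range.

## Working session

There is one attempt and no reset: what is moved stays moved. The work goes in short steps, Python scripts to look and compute and a shell command to move; the robot and the scene stay as the last step left them, time stands still between calls to the robot, and variables do not carry over. Pictures are saved under pics/ and viewed, and the job is handed in when it is done.

```bash
mkdir -p pics; python3 - <<'E'
from plant import r
import cv2
print(r.get_state(), r.tcp_to_tips)
for n in("scene","top"):
    s=r.snapshot(n); cv2.imwrite(f"pics/{n}0.png",s["frame"][:,:,::-1]); print(s["intrinsics"],s["R"],s["t"])
E
```

```text
{'clock': 0.0, 'q': array([-1.28119368,  0.6899668 , -0.19446599,  1.56636212,  0.15728883,
        0.90247529, -0.21509803]), 'qd': array([-5.08518124e-05, -1.72980294e-03, -2.13504348e-03, -7.78335232e-04,
       -6.70270016e-04,  4.28356754e-06,  4.01507920e-04]), 'joint_torque': array([-1.59039805e-04, -5.27555001e+01, -1.26709711e+00, -1.53430581e+01,
       -5.26428572e-02,  6.33103875e-03,  1.76079134e-04]), 'tool_pos': array([0.15805085, 0.60404436, 0.24591469]), 'eef_rot': array([ 0.56011827,  0.43167613, -0.43262736, -0.55924664]), 'contact_force': array([-0.44365201, -0.25426038, -0.06695419]), 'moment': array([0.06303478, 0.01997348, 0.0369892 ]), 'opening': 1.0010140586346459} 0.008
[[492.35704124   0.         315.03925583]
 [  0.         492.35704124 243.96452351]
 [  0.           0.           1.        ]] [[ 0.01108868  0.99977018  0.0183475 ]
 [ 0.58800826  0.00832135 -0.80881212]
 [-0.80877891  0.01975714 -0.58778085]] [ 0.00459201 -0.28052076  1.30361302]
[[595.74871784   0.         314.37313102]
 [  0.         595.74871784 243.59406682]
 [  0.           0.           1.        ]] [[ 0.01237331 -0.99991651 -0.00372389]
 [-0.9889525  -0.01168731 -0.14777128]
 [ 0.14771542  0.00551117 -0.98901455]] [0.0068225  0.55096001 0.90039059]
```

View pics/scene0.png

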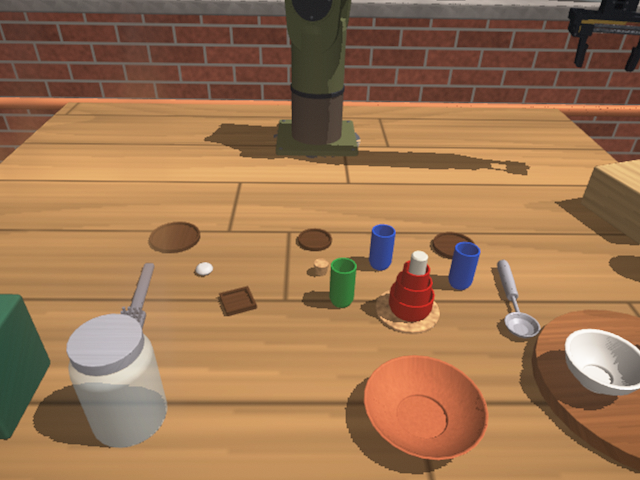

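View pics/top0.png

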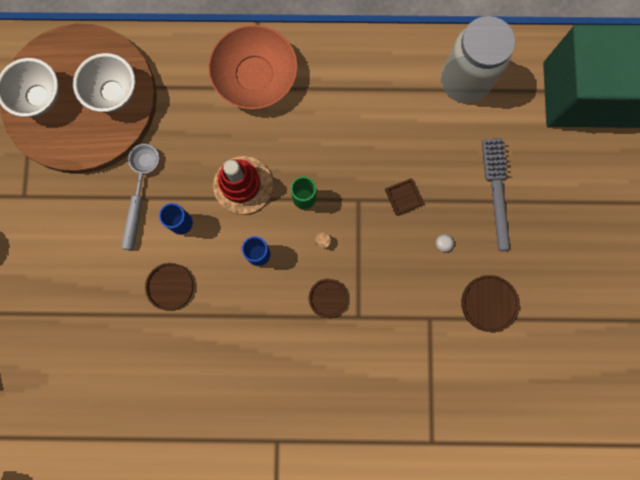

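```bash
python3 - <<'E'
from plant import r
for n in("scene","top"):
  for k in "block cup_slim cup_mid cup_wide dish saucer_slim saucer_mid saucer_wide spoon brush".split():
    print(n,k,[(x["centre"],round(x["p"],2)) for x in r.tip_of(n,k)][:3],[(x["centre"],round(x["p"],2),x["region"].sum()) for x in r.trace(n,k)][:3])
print(r.get_state()["clock"])
E
```

```text
scene block [] [([266.6, 420.5], 0.91, np.int64(366))]
scene cup_slim [([282.9, 459.2], 0.86), ([264.6, 381.1], 0.83), ([300.4, 344.1], 0.7)] [([277.7, 411.9], 0.92, np.int64(469)), ([279.0, 344.3], 0.91, np.int64(1192)), ([243.1, 381.4], 0.88, np.int64(1026))]
scene cup_mid [([305.9, 409.2], 0.65)] [([293.6, 414.2], 0.89, np.int64(715))]
scene cup_wide [([309.5, 411.6], 0.86)] [([306.5, 410.6], 0.78, np.int64(739))]
scene dish [([301.3, 236.6], 0.68)] [([300.1, 235.2], 0.76, np.int64(780))]
scene saucer_slim [([237.6, 312.2], 0.97)] [([237.5, 312.2], 0.63, np.int64(672))]
scene saucer_mid [([248.7, 450.2], 0.69)] [([242.8, 446.9], 0.94, np.int64(579))]
scene saucer_wide [([238.8, 172.7], 0.73)] [([233.8, 174.4], 0.63, np.int64(1255))]
scene spoon [([302.7, 511.2], 0.95)] [([316.0, 516.4], 0.61, np.int64(1276))]
scene brush [([303.4, 138.5], 0.96)] [([294.2, 139.5], 0.75, np.int64(811))]
top block [([179.4, 239.6], 0.85)] [([168.5, 231.7], 0.68, np.int64(320))]
top cup_slim [([224.0, 183.7], 0.95), ([182.4, 236.6], 0.84), ([201.8, 302.4], 0.71)] [([193.6, 302.3], 0.95, np.int64(706)), ([217.6, 177.5], 0.8, np.int64(751)), ([178.3, 239.8], 0.7, np.int64(364))]
top cup_mid [([183.9, 239.6], 0.93)] [([187.4, 247.9], 0.88, np.int64(356))]
top cup_wide [([183.5, 239.6], 0.78)] [([194.9, 252.0], 0.57, np.int64(366))]
top dish [([196.7, 401.4], 0.89)] [([195.3, 405.2], 0.74, np.int64(827))]
top saucer_slim [([297.0, 329.6], 0.81)] [([295.4, 327.2], 0.64, np.int64(1248))]
top saucer_mid [([287.5, 166.0], 0.64)] [([287.2, 167.5], 0.95, np.int64(1771))]
top saucer_wide [([302.4, 486.3], 0.96)] [([302.5, 488.1], 0.68, np.int64(2559))]
top spoon [([196.8, 134.0], 0.97)] [([183.9, 136.4], 0.91, np.int64(1503))]
top brush [([194.0, 496.0], 0.57)] [([174.8, 498.3], 0.66, np.int64(1558))]
2.1
```

The target is the red nest at top (183,239) and scene (285,412). The look-alikes are the blue cups at top (217,177) and (250,256), and the green cup at (193,302), none of them red. I'll measure the positions in rectified views next.

```bash
cat > h.py <<'E'
import numpy as np, cv2
from plant import r
def H(s,z,x0,y0,mm=0.0005):
    # out px (u,v): X=x0 - v*mm ; Y=y0 - u*mm  (top-like view)
    A=np.array([[0,-mm,x0],[-mm,0,y0],[0,0,z],[0,0,1.]])
    return s["intrinsics"]@np.c_[s["R"],s["t"]]@A
def rect(s,z,cx,cy,half=0.07,mm=0.0005):
    n=int(2*half/mm); M=H(s,z,cx+half,cy+half,mm)
    return cv2.warpPerspective(s["frame"][:,:,::-1].copy(),M,(n,n),flags=cv2.WARP_INVERSE_MAP|cv2.INTER_LINEAR)
def back(s,px,z): # px=(row,col)
    d=s["R"].T@np.linalg.inv(s["intrinsics"])@np.array([px[1],px[0],1.]); c=-s["R"].T@s["t"]
    return c+d*(z-c[2])/d[2]
def proj(s,X):
    p=s["intrinsics"]@(s["R"]@np.array(X)+s["t"]); return p[1]/p[2],p[0]/p[2]
E
python3 - <<'E'
from h import *
S={n:r.snapshot(n) for n in("scene","top")}
z0={"dish":(301,236,197,404),"saucer_slim":(238,313,297,328),"saucer_mid":(244,450,287,168),"saucer_wide":(236,174,302.5,489)}
rows=[]
for k,v in z0.items():
    a=back(S["scene"],v[:2],.006); b=back(S["top"],v[2:],.006)
    print(k,a.round(4),b.round(4))
    ims=[]
    for n in("scene","top"):
        im=rect(S[n],.009,b[0],b[1]); 
        g=im.copy(); cv2.circle(g,(140,140),{"dish":48,"saucer_slim":64,"saucer_mid":78,"saucer_wide":92}[k],(0,255,0),1); ims.append(g)
    rows.append(np.vstack(ims))
cv2.imwrite("pics/rect_s.png",cv2.resize(np.hstack(rows),None,fx=.7,fy=.7))
b=back(S["top"],(168.5,231.7),.1); a=back(S["scene"],(266.6,420.5),.1); print("block",a,b)
for k,p,q in (("red foot",(309.5,411.6),(183.5,239.6)),):
    print(k,back(S["scene"],p,.006),back(S["top"],q,.006))
rows=[]
for z,R in((.112,12),(.088,20),(.064,27),(.040,34)):
    ims=[]
    for n in("scene","top"):
        c=back(S["top"],(183.5,239.6),.006)
        g=rect(S[n],z,c[0],c[1]); cv2.circle(g,(140,140),R*2,(0,255,0),1); ims.append(g)
    rows.append(np.vstack(ims))
cv2.imwrite("pics/rect_n.png",cv2.resize(np.hstack(rows),None,fx=.7,fy=.7))
for k,p,q in (("blue",(264,381),(255,259)),("blue2",(283,459),(224,184)),("green",(300,344),(201.8,302.4)),("spoon",(302.7,511),(196.8,134)),("brush",(303,138),(194,496))):
    print(k,back(S["scene"],p,0).round(3),back(S["top"],q,.0).round(3))
E
```

```text
dish [ 0.6408 -0.1369  0.006 ] [ 0.6359 -0.1339  0.006 ]
saucer_slim [ 0.4665 -0.0137  0.006 ] [ 0.469  -0.0094  0.006 ]
saucer_mid [0.482  0.2408 0.006 ] [0.482  0.2504 0.006 ]
saucer_wide [ 0.4639 -0.2733  0.006 ] [ 0.4633 -0.2693  0.006 ]
block [0.66797343 0.13770125 0.1       ] [0.65511422 0.13932734 0.1       ]
red foot [0.6578347  0.13920295 0.006     ] [0.65576191 0.13944428 0.006     ]
blue [0.536 0.106 0.   ] [0.537 0.105 0.   ]
blue2 [0.586 0.233 0.   ] [0.587 0.23  0.   ]
green [0.63  0.035 0.   ] [0.627 0.035 0.   ]
spoon [0.634 0.305 0.   ] [0.632 0.316 0.   ]
brush [ 0.64  -0.292  0.   ] [ 0.644 -0.288  0.   ]
```

View pics/rect_s.png

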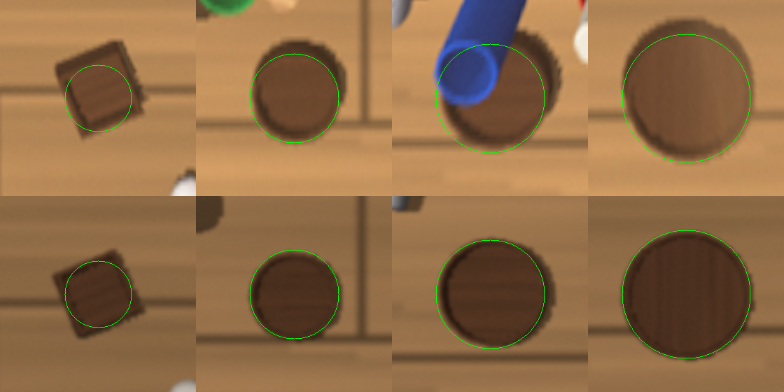

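View pics/rect_n.png

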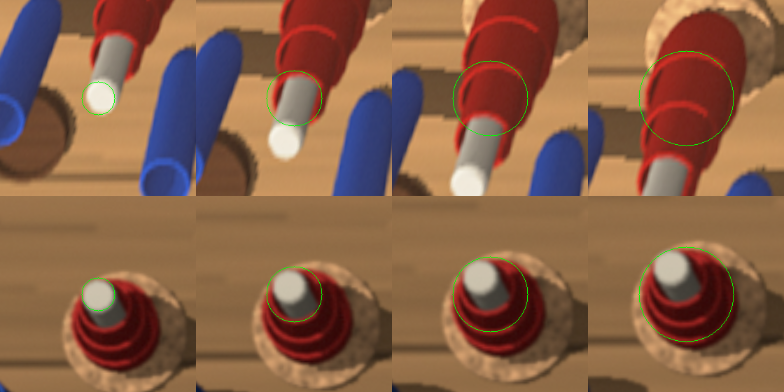

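```bash
python3 - <<'E'
from h import *
from scipy.spatial.transform import Rotation as R
s=r.get_state(); print(R.from_quat(s["eef_rot"]).as_matrix().round(4),s["tool_pos"],s["clock"])
S={n:r.snapshot(n) for n in("scene","top")}
C={"dish":(.636,-.134,48),"saucer_slim":(.469,-.0094,64),"saucer_mid":(.482,.2504,78),"saucer_wide":(.4633,-.2693,92)}
out=[]
for n in("top",):
  for k,(x,y,D) in C.items():
    g=rect(S[n],.009,x,y,.06,.0002)
    for d in (D,D-8):
      if k!="dish": cv2.circle(g,(300,300),int(d/2/.2),(0,255,0),1)
    cv2.line(g,(300,0),(300,600),(255,255,0),1);cv2.line(g,(0,300),(600,300),(255,255,0),1)
    out.append(cv2.convertScaleAbs(cv2.resize(g,(300,300)),alpha=1.8))
g=cv2.convertScaleAbs(rect(S["scene"],.009,*C["saucer_mid"][:2],.06,.0002),alpha=1.5);cv2.circle(g,(300,300),195,(0,255,0),1)
cv2.imwrite("pics/s2.png",np.vstack([np.hstack(out[:2]),np.hstack(out[2:])]))
cv2.imwrite("pics/s3.png",g)
E
```

```text
[[ 2.529e-01  0.000e+00 -9.675e-01]
 [ 9.675e-01  1.000e-04  2.529e-01]
 [ 1.000e-04 -1.000e+00  0.000e+00]] [0.15810237 0.60470392 0.24676835] 2.2
```

View pics/s2.png

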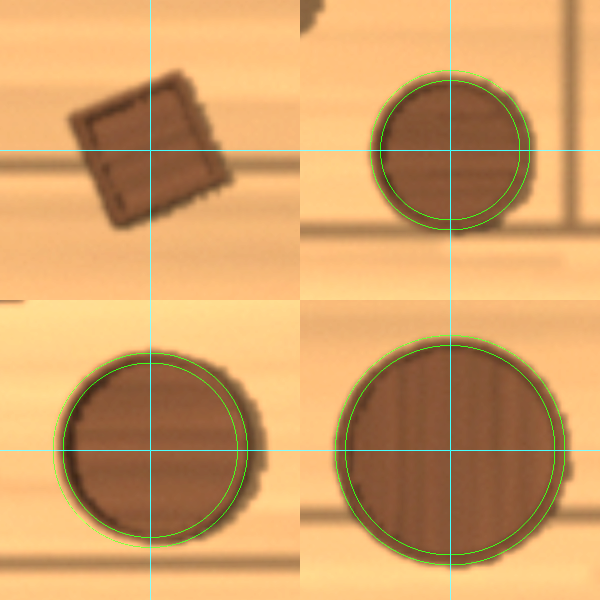

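View pics/s3.png

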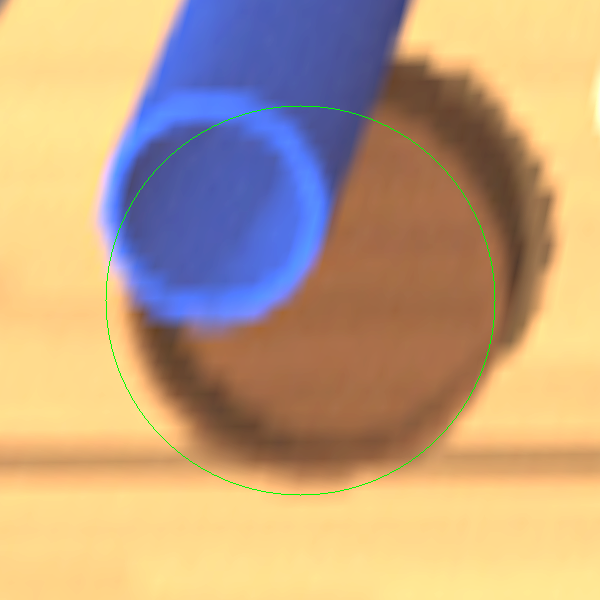

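The nest axis is at about (0.656, 0.139), and both views agree on it. Next I'll turn the jaws to world y and go above the nest.

```bash
python3 -m inch '0 0 0 -7.3;0 0 0 -14.65;0 0 0 -14.65' 1 20; python3 -m inch '-35 0 -35 0;-70 0 -70 0;-105 0 -105 0;-140 0 -140 0;-175 0 -175 0;-210 0 -210 0;-245 0 -245 0;-280 0 -280 0;-310 0 -310 0;-310 0 -310 0'; python3 - <<'E'
from h import *
from scipy.spatial.transform import Rotation as R
s=r.get_state(); print(R.from_quat(s["eef_rot"]).as_matrix().round(4))
E
```

```text
clock: 2.6
tool_pos: [0.1582, 0.6046, 0.2467]
eef_rot: [-0.5, -0.5, 0.5, 0.5]
contact_force: [0.6, 0.8, -1.3]
opening: 0.995
clock: 3.6
tool_pos: [0.4736, 0.2876, 0.2464]
eef_rot: [0.506, 0.496, -0.496, -0.502]
contact_force: [0.1, 0.2, -0.3]
opening: 0.995
[[ 0.0157  0.0031 -0.9999]
 [ 0.9999 -0.0043  0.0157]
 [-0.0042 -1.     -0.0032]]
```

```bash
python3 -m inch '0 0 0 0;0 0 0 0'; python3 - <<'E'
from h import *
from scipy.spatial.transform import Rotation as R
s=r.get_state(); print(R.from_quat(s["eef_rot"]).as_matrix().round(4),s["tool_pos"])
E
```

```text
clock: 3.8
tool_pos: [0.4669, 0.2962, 0.2469]
eef_rot: [0.499, 0.5, -0.5, -0.5]
contact_force: [-0.2, 0.0, -0.5]
opening: 1.001
[[-8.0e-04 -6.0e-04 -1.0e+00]
 [ 1.0e+00  1.3e-03 -8.0e-04]
 [ 1.3e-03 -1.0e+00  6.0e-04]] [0.46694131 0.29618436 0.24685851]
```

```bash
python3 -m inch '-27 0 -33 0;-54 10 -66 0;-81 25 -98 0;-108 40 -130 0;-135 55 -162 0;-157 70 -189 0;-157 87 -189 0;-157 87 -189 0;-157 87 -189 0;-157 87 -189 0'; python3 - <<'E'
from h import *
S={n:r.snapshot(n) for n in("scene","top")}
s=r.get_state();print(s["tool_pos"])
cv2.imwrite("pics/a1.png",np.hstack([cv2.resize(S["scene"]["frame"][180:340,330:500,::-1],(400,376)),cv2.resize(S["top"]["frame"][100:260,150:320,::-1],(400,376))]))
E
```

```text
clock: 4.8
tool_pos: [0.6567, 0.1403, 0.161]
eef_rot: [0.499, 0.501, -0.5, -0.499]
contact_force: [0.2, 0.8, 1.3]
opening: 0.999
[0.65702841 0.13935501 0.16103977]
```

View pics/a1.png

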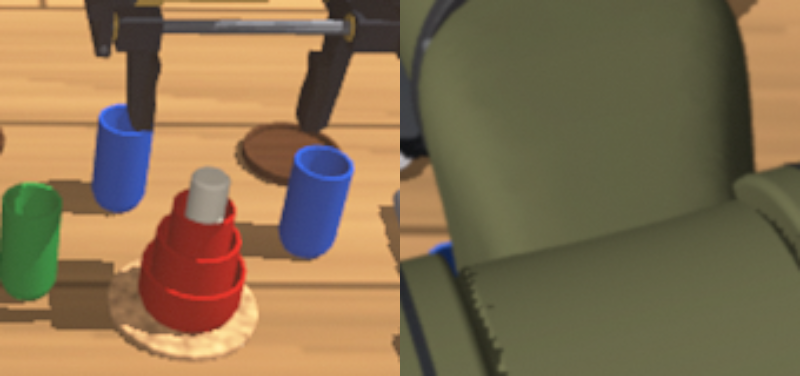

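```bash
python3 - <<'E'
from h import *
s=r.snapshot("scene")
for X in ((.657,.1394,.153),(.657,.0954,.153),(.657,.1834,.153),(.656,.139,.112)):
  a=proj(s,X); print(X,a,((a[1]-330)*2.35,(a[0]-180)*2.35))
t=r.trace("scene","block"); print([(x["centre"],x["p"],np.argwhere(x["region"]).min(0),np.argwhere(x["region"]).max(0)) for x in t])
E
```

```text
(0.657, 0.1394, 0.153) (np.float64(231.89933065388564), np.float64(425.7562665090876)) (np.float64(225.02722629635585), np.float64(121.96342703663126))
(0.657, 0.0954, 0.153) (np.float64(231.6205233525738), np.float64(394.241366281906)) (np.float64(150.96721076247906), np.float64(121.30822987854843))
(0.657, 0.1834, 0.153) (np.float64(232.1774312702917), np.float64(457.1912868185068)) (np.float64(298.899524023491), np.float64(122.61696348518548))
(0.656, 0.139, 0.112) (np.float64(254.90945488354902), np.float64(421.06652138021275)) (np.float64(214.00632524349996), np.float64(176.0372189763402))
[([263.4, 419.4], 0.75, array([251, 410]), array([274, 427]))]
```

```bash
python3 -m inch '-1 20 0 0;-1 40 0 0;-1 55 0 0;-1 61 0 0;-1 61 0 0;-1 61 0 0;-1 61 0 0'; python3 -m inch '0 0 0 0;0 0 0 0;0 0 0 0;0 0 0 0;0 0 0 0;0 0 0 0;0 0 0 0;0 0 0 0;0 0 0 0;0 0 0 0' -1 15; python3 - <<'E'
from h import *
S={n:r.snapshot(n) for n in("scene","top")}
s=r.get_state();print(s["tool_pos"],s["opening"])
cv2.imwrite("pics/a2.png",cv2.resize(S["scene"]["frame"][180:340,330:500,::-1],(680,640)[:2] and (600,565)))
E
```

```text
clock: 5.7
tool_pos: [0.6578, 0.1369, 0.0997]
eef_rot: [0.5, 0.501, -0.499, -0.5]
contact_force: [-0.1, 0.8, 0.1]
opening: 1.008
clock: 6.7
tool_pos: [0.6571, 0.1367, 0.0987]
eef_rot: [-0.5, -0.5, 0.5, 0.5]
contact_force: [-0.0, -0.5, -1.1]
opening: 0.266
[0.65706609 0.13664231 0.09867526] 0.26850558234392097
```

View pics/a2.png

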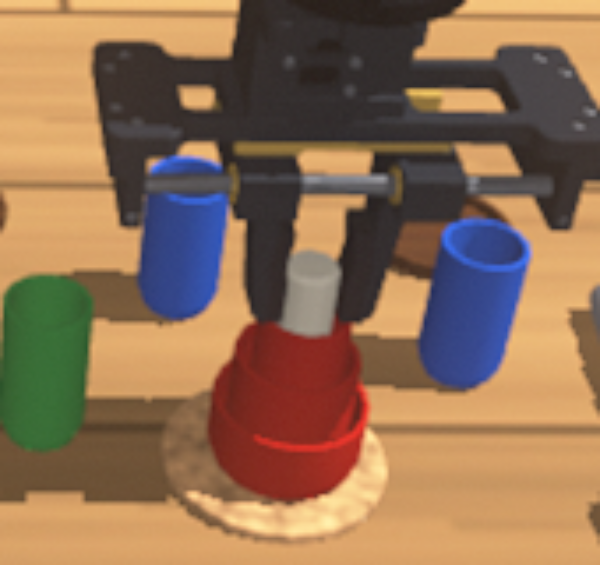

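```bash
python3 -m inch '0 -15 0 0;0 -30 0 0;0 -50 0 0;0 -75 0 0;0 -100 0 0;0 -125 0 0;0 -125 0 0;0 -125 0 0'; python3 - <<'E'
from h import *
S={n:r.snapshot(n) for n in("scene","top")}
s=r.get_state();print(s["tool_pos"],s["opening"])
cv2.imwrite("pics/a3.png",cv2.resize(S["scene"]["frame"][80:340,300:560,::-1],(600,600)))
E
```

```text
clock: 7.6
tool_pos: [0.6574, 0.1367, 0.2251]
eef_rot: [0.5, 0.501, -0.499, -0.5]
contact_force: [-0.4, -0.1, -0.8]
opening: 0.265
[0.65641976 0.13633701 0.22308227] 0.2626725347666963
```

View pics/a3.png

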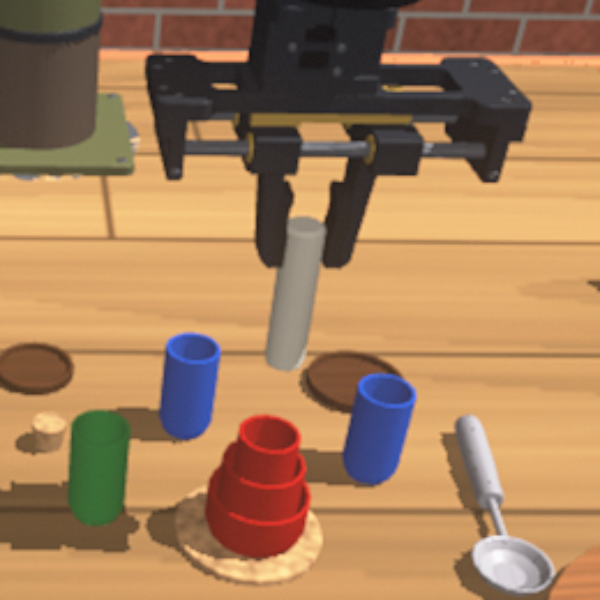

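```bash
python3 - <<'E'
from h import *
s=r.snapshot("scene")
for z in (.142,.236):
  a=proj(s,(.656,.1363,z)); print(((a[1]-300)*600/260,(a[0]-80)*600/260))
t=r.trace("scene","block")[0]["region"]; 
p=np.argwhere(t).astype(float); c=p.mean(0); u=np.linalg.svd(p-c,full_matrices=False)[2]; print(c,u)
E
```

```text
(np.float64(282.1084706125788), np.float64(364.4217125071027))
(np.float64(306.64247450176134), np.float64(227.60687691249782))
[207.50165837 427.04975124] [[ 0.98508776 -0.17205265]
 [ 0.17205265  0.98508776]]
```

```bash
python3 -m inch '-25 0 2 0;-60 0 5 0;-100 0 8 0;-140 0 10 0;-180 0 13 0;-220 0 16 0;-250 0 18 0;-271 0 19 0;-271 0 19 0;-271 0 19 0'; python3 -m inch '0 25 0 0;0 50 0 0;0 75 0 0;0 100 0 0;0 110 0 0;0 115 0 0;0 115 0 0;0 115 0 0;0 115 0 0'; python3 - <<'E'
from h import *
S={n:r.snapshot(n) for n in("scene","top")}
s=r.get_state();print(s["tool_pos"],s["opening"])
x,y,z=s["tool_pos"]; print(proj(S["scene"],(x,y,.026)))
cv2.imwrite("pics/a4.png",cv2.resize(S["scene"]["frame"][180:340,150:330,::-1],(720,600)))
E
```

```text
clock: 8.8
tool_pos: [0.6378, -0.1333, 0.223]
eef_rot: [-0.499, -0.5, 0.5, 0.501]
contact_force: [-0.3, 0.4, -0.7]
opening: 0.268
clock: 9.7
tool_pos: [0.6389, -0.1343, 0.1099]
eef_rot: [0.501, 0.5, -0.499, -0.499]
contact_force: [0.3, -0.7, -0.3]
opening: 0.266
[ 0.63856417 -0.13444096  0.10961512] 0.26486472785950577
(np.float64(290.5699477050963), np.float64(236.7835281552334))
```

View pics/a4.png

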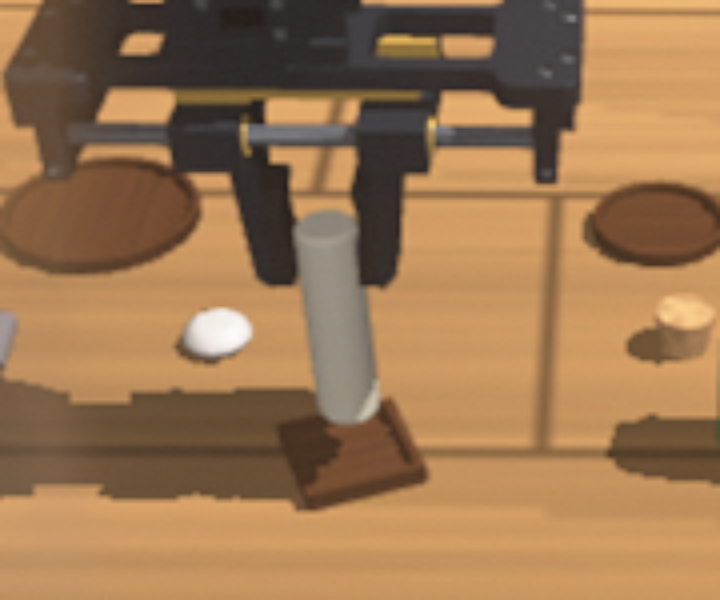

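```bash
python3 -m inch '0 8 1 0;0 14 1 0;0 18 1 0;0 21 1 0;0 22 1 0;0 22 1 0;0 22 1 0;0 22 1 0'; python3 - <<'E'
from h import *
S={n:r.snapshot(n) for n in("scene","top")}
s=r.get_state();print(s["tool_pos"],s["opening"],s["contact_force"])
cv2.imwrite("pics/a5.png",cv2.resize(S["scene"]["frame"][220:320,190:290,::-1],(600,600)))
E
```

```text
clock: 10.6
tool_pos: [0.6373, -0.1343, 0.0869]
eef_rot: [0.5, 0.5, -0.5, -0.5]
contact_force: [0.3, -0.9, -0.3]
opening: 0.267
[ 0.63719499 -0.13435828  0.08690351] 0.26416900235376223 [-0.44709067  0.24359568  0.11671964]
```

View pics/a5.png

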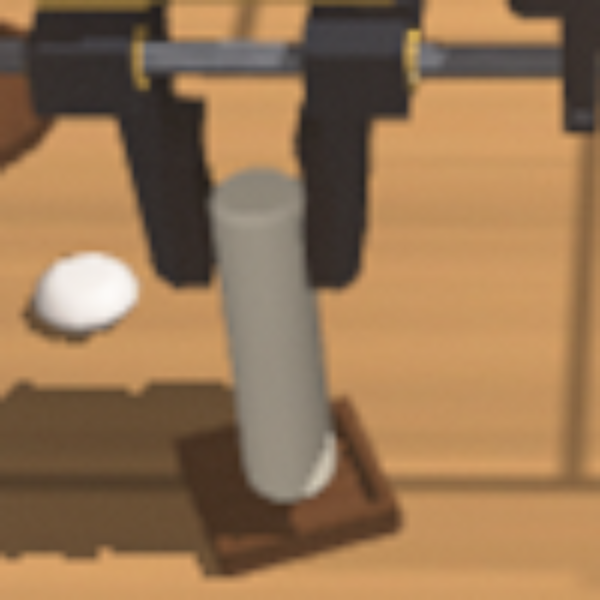

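```bash
python3 -m inch '0 1 0 0;0 2 0 0;0 2 0 0;0 2 0 0;0 2 0 0'; python3 -m inch '0 0 0 0;0 0 0 0;0 0 0 0;0 0 0 0;0 0 0 0' -0.1; python3 -m inch '0 0 0 0;0 0 0 0;0 -20 0 0;0 -50 0 0;0 -80 0 0;0 -120 0 0;0 -140 0 0;0 -140 0 0' 1;python3 - <<'E'
from h import *
S={n:r.snapshot(n) for n in("scene","top")}
s=r.get_state();print(s["tool_pos"],s["opening"],s["contact_force"])
cv2.imwrite("pics/a6.png",cv2.resize(S["scene"]["frame"][220:320,190:290,::-1],(600,600)))
E
```

```text
clock: 11.2
tool_pos: [0.637, -0.1344, 0.0847]
eef_rot: [-0.5, -0.5, 0.5, 0.5]
contact_force: [0.5, -0.7, -0.1]
opening: 0.262
clock: 11.7
tool_pos: [0.6371, -0.1343, 0.0847]
eef_rot: [-0.5, -0.5, 0.5, 0.5]
contact_force: [-0.1, 0.0, 0.9]
opening: 0.45
clock: 12.5
tool_pos: [0.6392, -0.1344, 0.2283]
eef_rot: [0.502, 0.501, -0.498, -0.498]
contact_force: [0.7, 0.0, -0.3]
opening: 1.001
[ 0.63672432 -0.13443274  0.22437177] 0.9989629943174836 [-0.55269044  0.31818451 -0.30037512]
```

View pics/a6.png

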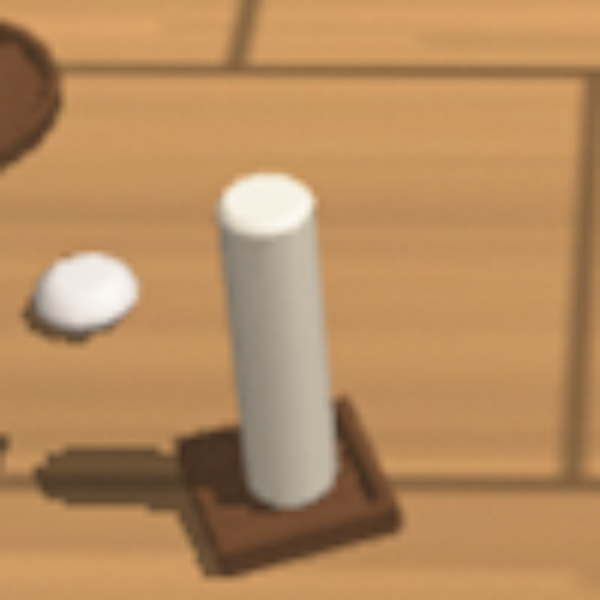

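Block stands upright, centred in the dish. Re-checking the nest before picking the slim cup.

```bash
python3 - <<'E'
from h import *
S={n:r.snapshot(n) for n in("scene","top")}
rows=[]
for z,R in((.088,20),(.064,27),(.040,34)):
    ims=[]
    for n in("scene","top"):
        g=rect(S[n],z,.656,.138,.05,.00025); cv2.circle(g,(200,200),R*4,(0,255,0),1); ims.append(cv2.resize(g,(260,260)))
    rows.append(np.vstack(ims))
cv2.imwrite("pics/n2.png",np.hstack(rows))
E
```

```text
(no output)
```

View pics/n2.png

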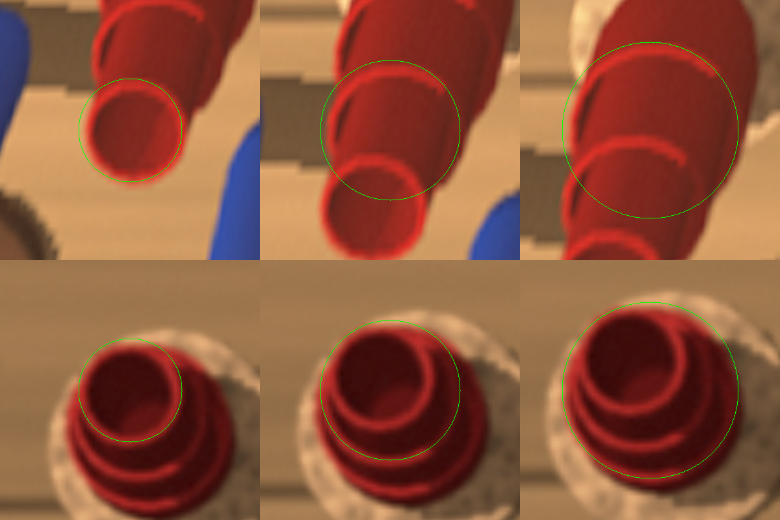

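```bash
python3 -m inch '25 0 -2 0;60 0 -5 0;100 0 -8 0;140 0 -10 0;180 0 -13 0;220 0 -16 0;250 0 -18 0;271 0 -18 0;271 0 -18 0;271 0 -18 0'; python3 -m inch '0 30 0 0;0 65 0 0;0 100 0 0;0 120 0 0;0 135 0 0;0 145 0 0;0 149 0 0;0 149 0 0;0 149 0 0;0 149 0 0';  python3 - <<'E'
from h import *
S={n:r.snapshot(n) for n in("scene","top")}
s=r.get_state();print(s["tool_pos"],s["opening"],s["contact_force"])
cv2.imwrite("pics/b1.png",cv2.resize(S["scene"]["frame"][200:340,340:480,::-1],(600,600)))
E
```

```text
clock: 13.7
tool_pos: [0.6545, 0.1355, 0.2233]
eef_rot: [-0.5, -0.499, 0.501, 0.5]
contact_force: [-0.3, -0.9, 0.9]
opening: 1.0
clock: 14.7
tool_pos: [0.6558, 0.1369, 0.0768]
eef_rot: [0.5, 0.501, -0.499, -0.5]
contact_force: [0.2, -0.7, 0.5]
opening: 0.996
[0.65555394 0.13684741 0.07653083] 0.9986295035323723 [-0.27605373  0.57402738 -0.46382067]
```

View pics/b1.png

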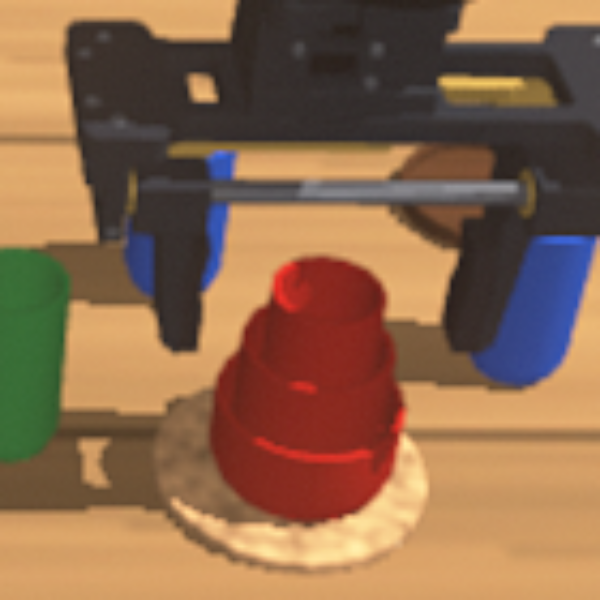

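```bash
python3 -m inch '0 0 0 0;0 0 0 0;0 0 0 0;0 0 0 0;0 0 0 0;0 0 0 0;0 0 0 0;0 0 0 0' -1 15; python3 -m inch '0 -5 0 0;0 -12 0 0;0 -20 0 0;0 -30 0 0;0 -30 0 0;0 -30 0 0';  python3 - <<'E'
from h import *
S={n:r.snapshot(n) for n in("scene","top")}
s=r.get_state();print(s["tool_pos"],s["opening"],s["contact_force"])
cv2.imwrite("pics/b2.png",cv2.resize(S["scene"]["frame"][200:340,340:480,::-1],(600,600)))
E
```

```text
clock: 15.6
tool_pos: [0.6551, 0.1367, 0.0757]
eef_rot: [-0.5, -0.5, 0.5, 0.5]
contact_force: [0.6, -0.3, -0.9]
opening: 0.443
clock: 16.2
tool_pos: [0.6554, 0.1367, 0.1063]
eef_rot: [0.5, 0.5, -0.5, -0.5]
contact_force: [-1.1, 0.1, -0.3]
opening: 0.444
[0.65480684 0.13651327 0.10549199] 0.4474327923344875 [-1.16471285 -0.11002151 -1.33138434]
```

View pics/b2.png

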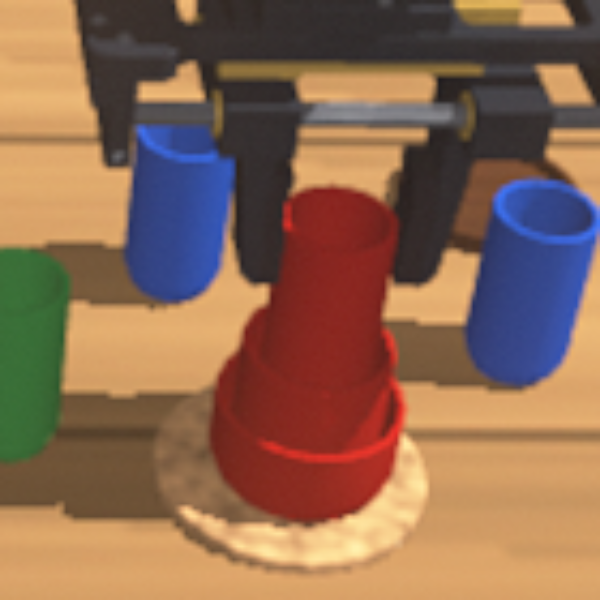

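```bash
python3 -m inch '0 -20 0 0;0 -45 0 0;0 -70 0 0;0 -90 0 0;0 -105 0 0;0 -105 0 0;0 -105 0 0';python3 -m inch '-15 0 19 0;-38 0 48 0;-62 0 78 0;-85 0 108 0;-109 0 138 0;-130 0 165 0;-146 0 186 0;-146 0 186 0;-146 0 186 0;-146 0 186 0';  python3 - <<'E'
from h import *
S={n:r.snapshot(n) for n in("scene","top")}
s=r.get_state();print(s["tool_pos"],s["opening"],s["contact_force"])
x,y,z=s["tool_pos"]; print(proj(S["scene"],(x,y,z-.062)))
cv2.imwrite("pics/b3.png",cv2.resize(S["scene"]["frame"][100:340,220:460,::-1],(600,600)))
E
```

```text
clock: 17.0
tool_pos: [0.6547, 0.1365, 0.21]
eef_rot: [-0.5, -0.5, 0.5, 0.5]
contact_force: [-0.6, -0.6, -1.4]
opening: 0.447
clock: 18.0
tool_pos: [0.47, -0.0083, 0.2103]
eef_rot: [0.5, 0.501, -0.5, -0.5]
contact_force: [0.5, 0.0, -0.8]
opening: 0.444
[ 0.47000433 -0.00832583  0.21043533] 0.4442816815687961 [ 0.30828458  0.59094203 -0.03049637]
(np.float64(170.77689732912884), np.float64(317.5145172135092))
```

View pics/b3.png

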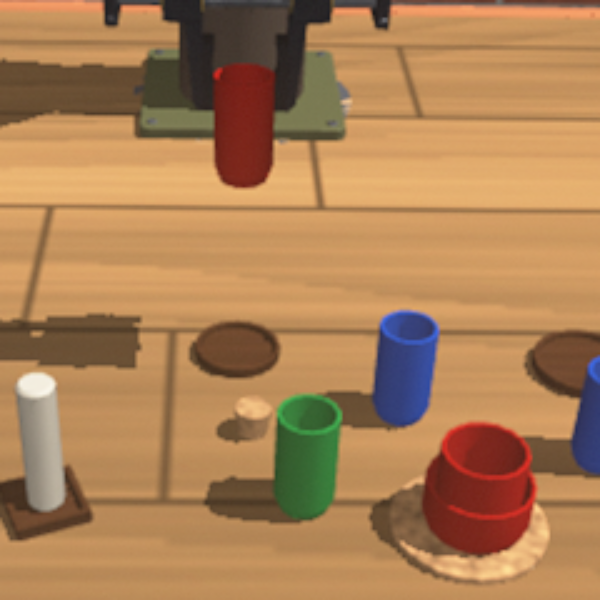

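```bash
python3 -m inch '-1 30 0 0;-2 65 0 0;-3 95 0 0;-3 115 0 0;-3 128 0 0;-3 133 0 0;-3 133 0 0;-3 133 0 0;-3 133 0 0';  python3 - <<'E'
from h import *
S={n:r.snapshot(n) for n in("scene","top")}
s=r.get_state();print(s["tool_pos"],s["opening"],s["contact_force"])
cv2.imwrite("pics/b4.png",cv2.resize(S["scene"]["frame"][180:280,270:370,::-1],(600,600)))
E
```

```text
clock: 19.0
tool_pos: [0.4697, -0.0122, 0.0784]
eef_rot: [0.5, 0.5, -0.499, -0.5]
contact_force: [-0.5, 0.5, -0.9]
opening: 0.447
[ 0.46950786 -0.01234753  0.07833289] 0.4457926129377677 [ 0.29189014 -0.05251657 -0.6371584 ]
```

View pics/b4.png

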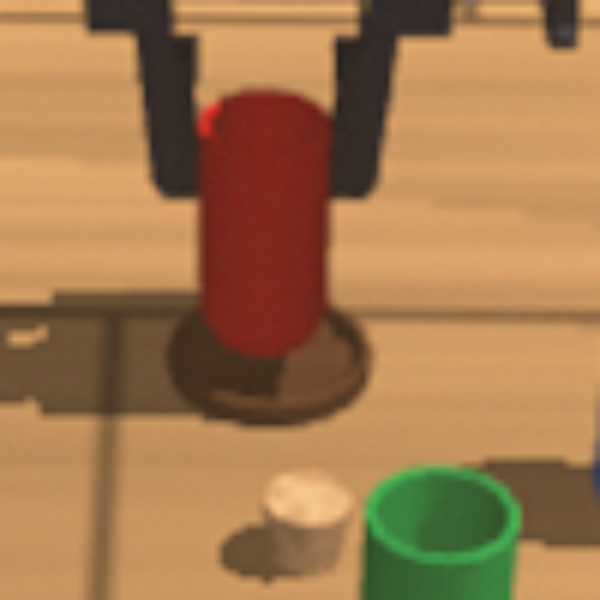

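```bash
python3 -m inch '1 5 0 0;1 9 0 0;1 11 0 0;1 12 0 0;1 12 0 0;1 12 0 0';  python3 -m inch '0 0 0 0;0 0 0 0;0 0 0 0;0 0 0 0' 0.15; python3 - <<'E'
from h import *
S={n:r.snapshot(n) for n in("scene","top")}
s=r.get_state();print(s["tool_pos"],s["opening"],s["contact_force"])
cv2.imwrite("pics/b5.png",cv2.resize(S["scene"]["frame"][180:280,270:370,::-1],(600,600)))
E
```

```text
clock: 19.7
tool_pos: [0.4691, -0.0113, 0.0656]
eef_rot: [-0.5, -0.5, 0.5, 0.5]
contact_force: [-0.5, -0.5, -0.4]
opening: 0.445
clock: 20.1
tool_pos: [0.4691, -0.0113, 0.0657]
eef_rot: [0.5, 0.5, -0.5, -0.5]
contact_force: [-0.4, -0.0, -0.1]
opening: 0.574
[ 0.46907548 -0.01133562  0.06571441] 0.5765976166931064 [-0.46288236 -0.12853716  0.0090956 ]
```

View pics/b5.png

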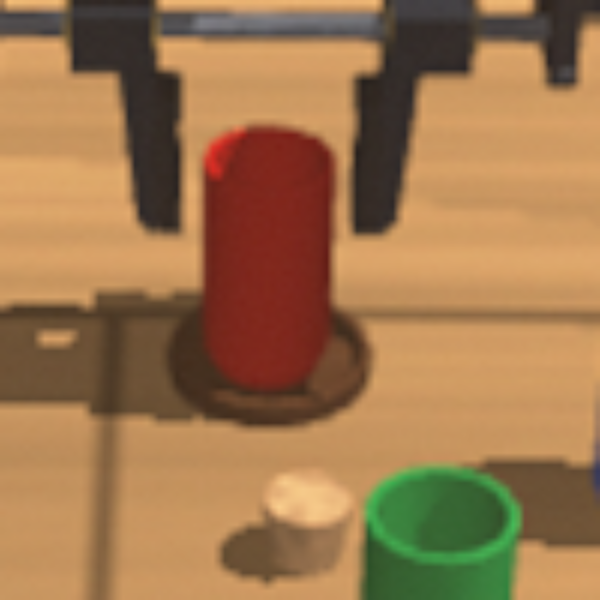

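```bash
python3 -m inch '0 0 0 0;0 -15 0 0;0 -45 0 0;0 -80 0 0;0 -115 0 0;0 -145 0 0;0 -145 0 0' 1; python3 -m inch '15 0 -19 0;38 0 -48 0;62 0 -78 0;85 0 -108 0;60 0 -138 0;60 0 -138 0' ; python3 - <<'E'
from h import *
S={n:r.snapshot(n) for n in("scene","top")}
print(r.get_state()["tool_pos"])
cv2.imwrite("pics/b6.png",np.hstack([cv2.resize(S[n]["frame"][:,:,::-1],(400,300)) for n in S]))
E
```

```text
clock: 20.9
tool_pos: [0.4711, -0.0112, 0.2139]
eef_rot: [0.502, 0.502, -0.498, -0.499]
contact_force: [0.9, -0.3, 0.1]
opening: 1.0
clock: 21.5
tool_pos: [0.6103, 0.045, 0.209]
eef_rot: [0.502, 0.499, -0.499, -0.5]
contact_force: [-0.1, -0.1, 0.3]
opening: 0.998
[0.6065487  0.04753166 0.20907812]
```

View pics/b6.png

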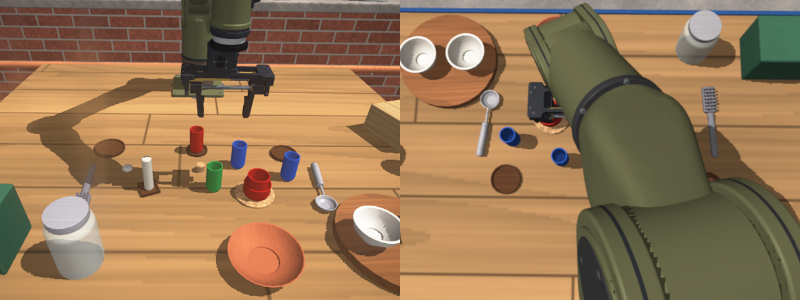

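```bash
python3 -m inch '30 0 -17 0;60 0 -34 0;89 0 -49 0;89 20 -49 0;89 55 -49 0;89 90 -49 0;89 115 -49 0;89 130 -49 0;89 130 -49 0;89 130 -49 0'; python3 - <<'E'
from h import *
S={n:r.snapshot(n) for n in("scene","top")}
print(r.get_state()["tool_pos"])
cv2.imwrite("pics/c1.png",cv2.resize(S["scene"]["frame"][200:340,340:480,::-1],(600,600)))
E
```

```text
clock: 22.6
tool_pos: [0.6562, 0.1381, 0.0814]
eef_rot: [0.5, 0.5, -0.5, -0.5]
contact_force: [0.0, 0.8, -0.1]
opening: 0.998
[0.65707051 0.13811705 0.08238789]
```

View pics/c1.png

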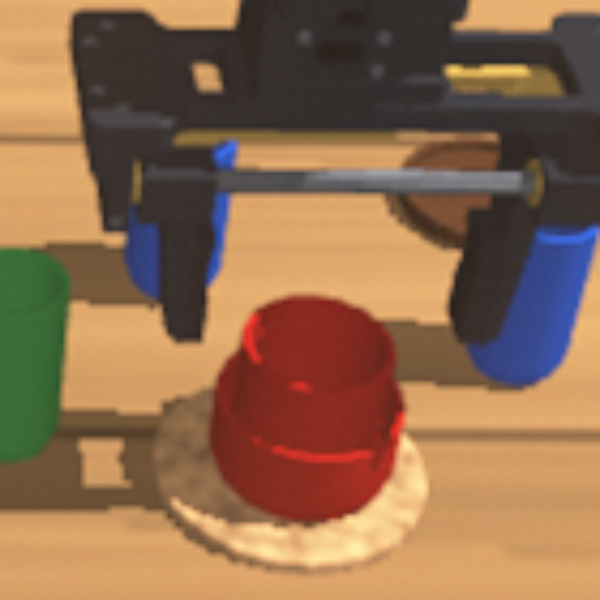

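```bash
python3 -m inch '-1 12 1 0;-1 22 1 0;-1 28 1 0;-1 31 1 0;-1 31 1 0;-1 31 1 0'; python3 -m inch '0 0 0 0;0 0 0 0;0 0 0 0;0 0 0 0;0 0 0 0;0 0 0 0;0 0 0 0;0 0 0 0' -1 15; python3 -m inch '0 -5 0 0;0 -12 0 0;0 -20 0 0;0 -30 0 0;0 -30 0 0;0 -30 0 0'; python3 - <<'E'
from h import *
S={n:r.snapshot(n) for n in("scene","top")}
print(r.get_state()["tool_pos"])
cv2.imwrite("pics/c2.png",cv2.resize(S["scene"]["frame"][200:340,340:480,::-1],(600,600)))
E
```

```text
clock: 23.3
tool_pos: [0.6552, 0.1368, 0.0497]
eef_rot: [0.5, 0.5, -0.5, -0.5]
contact_force: [-0.3, -0.9, 0.6]
opening: 1.003
clock: 24.1
tool_pos: [0.6551, 0.1368, 0.0498]
eef_rot: [0.5, 0.5, -0.5, -0.5]
contact_force: [0.1, -0.1, 1.6]
opening: 0.604
clock: 24.7
tool_pos: [0.6553, 0.1367, 0.0803]
eef_rot: [0.5, 0.5, -0.5, -0.5]
contact_force: [-0.3, 0.6, -0.8]
opening: 0.6
[0.65481955 0.1365131  0.07950153]
```

View pics/c2.png

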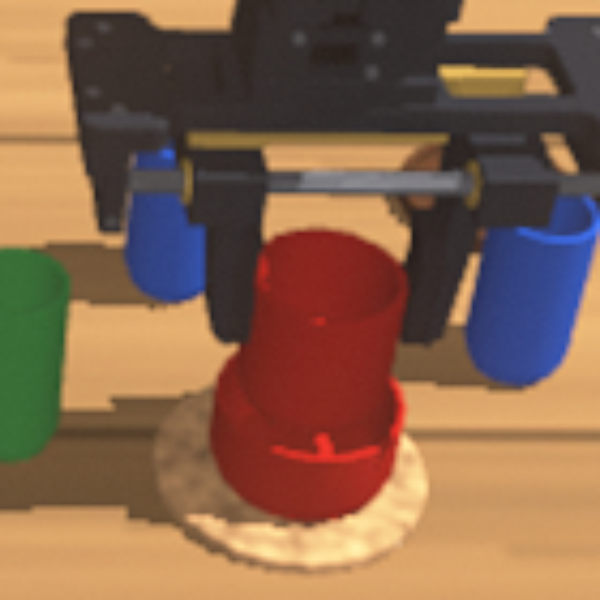

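```bash
python3 -m inch '0 -25 0 0;0 -60 0 0;0 -95 0 0;0 -120 0 0;0 -120 0 0;0 -120 0 0'; python3 -m inch '12 0 19 0;29 0 45 0;48 0 75 0;67 0 105 0;86 0 135 0;100 0 157 0;110 0 172 0;110 0 172 0;110 0 172 0;110 0 172 0'; python3 -m inch '0 30 0 0;0 65 0 0;0 95 0 0;0 115 0 0;0 135 0 0;0 140 0 0;0 140 0 0;0 140 0 0'; python3 - <<'E'
from h import *
S={n:r.snapshot(n) for n in("scene","top")}
x,y,z=r.get_state()["tool_pos"];print(x,y,z)
print(proj(S["scene"],(x,y,z-.04)))
cv2.imwrite("pics/c3.png",cv2.resize(S["scene"]["frame"][160:280,390:510,::-1],(600,600)))
cv2.imwrite("pics/c3t.png",cv2.resize(S["top"]["frame"][200:340,90:260,::-1],(600,494)))
E
```

```text
clock: 25.4
tool_pos: [0.6548, 0.1365, 0.1993]
eef_rot: [-0.5, -0.5, 0.5, 0.5]
contact_force: [-1.1, -0.5, -1.1]
opening: 0.601
clock: 26.4
tool_pos: [0.4841, 0.2452, 0.1989]
eef_rot: [0.501, 0.499, -0.5, -0.5]
contact_force: [0.1, -0.4, -1.1]
opening: 0.598
clock: 27.2
tool_pos: [0.484, 0.2465, 0.0603]
eef_rot: [0.5, 0.5, -0.499, -0.5]
contact_force: [-0.0, 0.1, -0.5]
opening: 0.601
0.4839386787082108 0.24683311526158744 0.060703371455724735
(np.float64(238.1689106528275), np.float64(454.9322318716004))
```

View pics/c3.png

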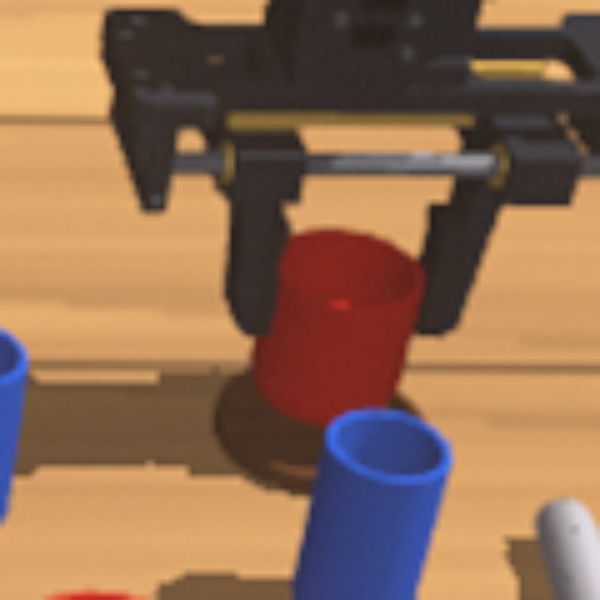

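View pics/c3t.png

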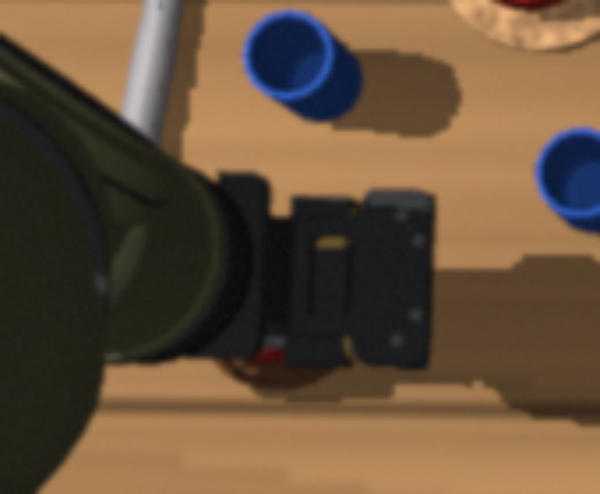

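```bash
python3 -m inch '0 7 0 0;0 12 0 0;0 15 0 0;0 16 0 0;0 16 0 0;0 16 0 0'; python3 -m inch '0 0 0 0;0 0 0 0;0 0 0 0;0 0 0 0' 0.5;  python3 -m inch '0 0 0 0;0 -15 0 0;0 -45 0 0;0 -80 0 0;0 -115 0 0;0 -145 0 0;0 -145 0 0' 1; python3 - <<'E'
from h import *
S={n:r.snapshot(n) for n in("scene","top")}
print(r.get_state()["tool_pos"])
cv2.imwrite("pics/c4.png",cv2.resize(S["scene"]["frame"][160:280,390:510,::-1],(600,600)))
E
```

```text
clock: 27.9
tool_pos: [0.4828, 0.2466, 0.0438]
eef_rot: [-0.5, -0.5, 0.5, 0.5]
contact_force: [-1.0, -0.7, 1.9]
opening: 0.595
clock: 28.3
tool_pos: [0.4832, 0.2467, 0.0437]
eef_rot: [-0.5, -0.5, 0.5, 0.5]
contact_force: [-0.1, -0.2, -0.6]
opening: 0.746
clock: 29.0
tool_pos: [0.4851, 0.248, 0.1925]
eef_rot: [0.501, 0.503, -0.497, -0.5]
contact_force: [1.1, -0.2, -0.1]
opening: 1.001
[0.48323041 0.24655283 0.18901871]
```

View pics/c4.png

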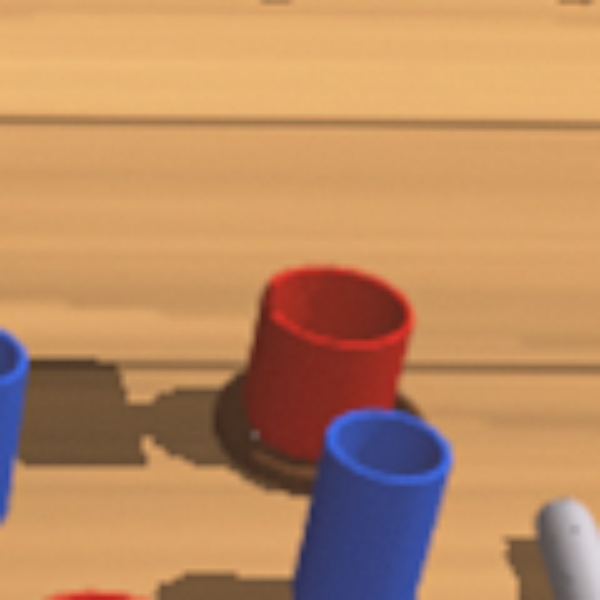

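```bash
python3 -m inch '-12 0 -19 0;-29 0 -45 0;-48 0 -75 0;-67 0 -105 0;-86 0 -135 0;-100 0 -157 0;-110 0 -172 0;-110 0 -172 0;-110 0 -172 0;-110 0 -172 0'; python3 -m inch '0 30 0 0;0 65 0 0;0 95 0 0;0 110 0 0;0 121 0 0;0 121 0 0;0 121 0 0;0 121 0 0'; python3 - <<'E'
from h import *
S={n:r.snapshot(n) for n in("scene","top")}
x,y,z=r.get_state()["tool_pos"];print(x,y,z)
cv2.imwrite("pics/d1.png",cv2.resize(S["scene"]["frame"][200:340,340:480,::-1],(600,600)))
for X in ((x,y-.044,z-.008),(x,y+.044,z-.008),(.656,.1365-.034,.04),(.656,.1365+.034,.04)):
  a=proj(S["scene"],X); print(round((a[1]-340)*600/140),round((a[0]-200)*600/140))
E
```

```text
clock: 30.1
tool_pos: [0.6534, 0.1381, 0.1879]
eef_rot: [-0.499, -0.5, 0.501, 0.5]
contact_force: [0.7, 0.7, 0.3]
opening: 0.999
clock: 30.9
tool_pos: [0.6561, 0.1371, 0.0692]
eef_rot: [0.5, 0.501, -0.499, -0.5]
contact_force: [0.4, 0.4, 1.0]
opening: 0.996
0.6558630438334334 0.13690214618701183 0.0689975625880233
195 350
445 352
216 395
406 397
```

View pics/d1.png

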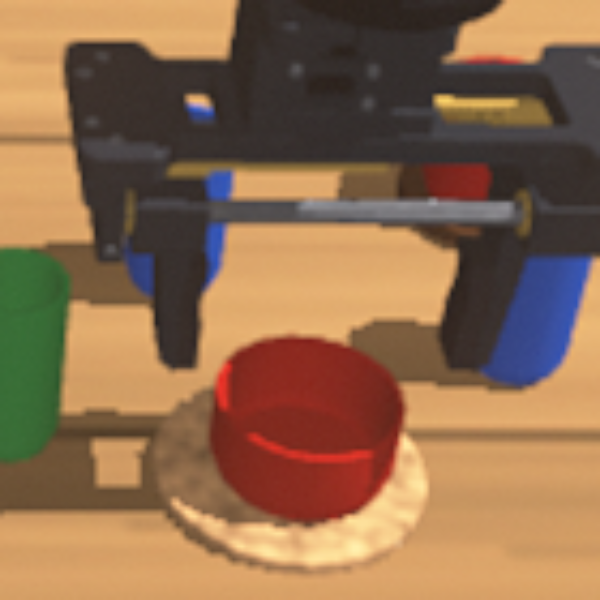

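```bash
python3 -m inch '-1 12 0 0;-1 25 0 0;-1 35 0 0;-1 40 0 0;-1 40 0 0;-1 40 0 0'; python3 -m inch '0 0 0 0;0 0 0 0;0 0 0 0;0 0 0 0;0 0 0 0;0 0 0 0;0 0 0 0;0 0 0 0' -1 15; python3 -m inch '0 -5 0 0;0 -12 0 0;0 -20 0 0;0 -30 0 0;0 -30 0 0;0 -30 0 0'; python3 - <<'E'
from h import *
S={n:r.snapshot(n) for n in("scene","top")}
print(r.get_state()["tool_pos"])
cv2.imwrite("pics/d2.png",cv2.resize(S["scene"]["frame"][200:340,340:480,::-1],(600,600)))
E
```

```text
clock: 31.6
tool_pos: [0.6551, 0.1358, 0.0275]
eef_rot: [0.5, 0.5, -0.5, -0.5]
contact_force: [-0.4, 0.0, 0.0]
opening: 0.997
clock: 32.4
tool_pos: [0.6554, 0.1359, 0.0281]
eef_rot: [0.5, 0.5, -0.5, -0.5]
contact_force: [-0.7, 0.5, 5.5]
opening: 0.764
clock: 33.0
tool_pos: [0.6553, 0.1356, 0.0582]
eef_rot: [0.5, 0.5, -0.5, -0.5]
contact_force: [0.2, -0.7, -0.8]
opening: 0.761
[0.6548237  0.13555659 0.05748978]
```

View pics/d2.png

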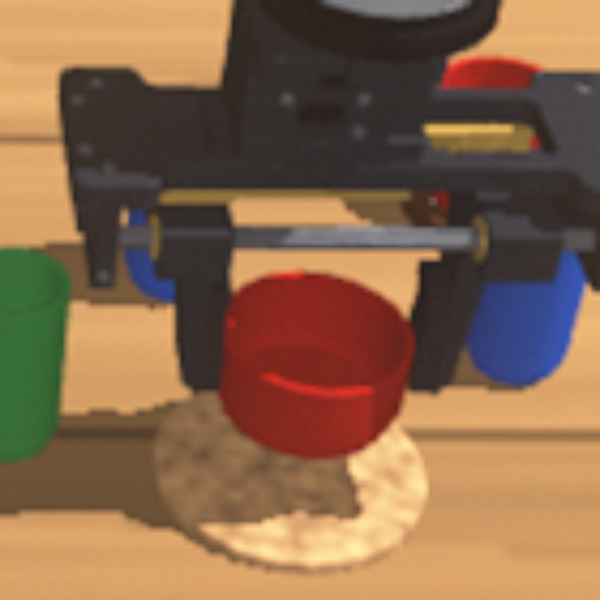

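```bash
python3 -m inch '0 -25 0 0;0 -60 0 0;0 -95 0 0;0 -130 0 0;0 -160 0 0;0 -160 0 0;0 -160 0 0'; python3 -m inch '-20 0 10 0;-50 0 24 0;-90 0 42 0;-130 0 61 0;-170 0 80 0;-210 0 99 0;-250 0 118 0;-285 0 134 0;-300 0 141 0;-300 0 141 0'; python3 -m inch '-20 0 10 0;-50 0 24 0;-80 0 38 0;-106 0 50 0;-106 0 50 0;-106 0 50 0;-106 0 50 0'; python3 -m inch '0 30 0 0;0 65 0 0;0 100 0 0;0 130 0 0;0 155 0 0;0 168 0 0;0 173 0 0;0 173 0 0;0 173 0 0'; python3 - <<'E'
from h import *
S={n:r.snapshot(n) for n in("scene","top")}
x,y,z=r.get_state()["tool_pos"];print(x,y,z)
cv2.imwrite("pics/d3.png",cv2.resize(S["scene"]["frame"][180:280,125:225,::-1],(600,600)))
E
```

```text
clock: 33.8
tool_pos: [0.6549, 0.1355, 0.2176]
eef_rot: [0.5, 0.5, -0.5, -0.5]
contact_force: [-0.2, 0.2, -1.2]
opening: 0.757
clock: 34.8
tool_pos: [0.5112, -0.1677, 0.2158]
eef_rot: [-0.5, -0.497, 0.5, 0.503]
contact_force: [-0.1, 1.1, -0.9]
opening: 0.768
clock: 35.5
tool_pos: [0.4652, -0.2678, 0.2173]
eef_rot: [0.499, 0.501, -0.5, -0.5]
contact_force: [0.9, 0.3, -0.1]
opening: 0.761
clock: 36.4
tool_pos: [0.4649, -0.2703, 0.0456]
eef_rot: [0.5, 0.5, -0.5, -0.499]
contact_force: [-0.5, -0.3, -1.2]
opening: 0.759
0.46477679049835996 -0.27063597605622614 0.04576825138066878
```

View pics/d3.png

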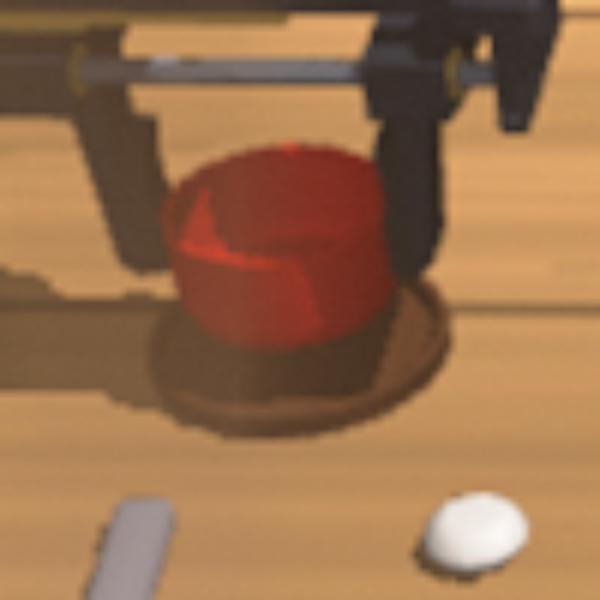

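```bash
python3 -m inch '0 8 0 0;0 14 0 0;0 18 0 0;0 20 0 0;0 20 0 0;0 20 0 0'; python3 -m inch '0 0 0 0;0 0 0 0;0 0 0 0;0 0 0 0' 1;  python3 -m inch '0 0 0 0;0 -15 0 0;0 -45 0 0;0 -80 0 0;0 -115 0 0;0 -145 0 0;0 -180 0 0;0 -180 0 0'; python3 - <<'E'
from h import *
S={n:r.snapshot(n) for n in("scene","top")}
print(r.get_state()["tool_pos"])
cv2.imwrite("pics/d4.png",cv2.resize(S["scene"]["frame"][180:280,125:225,::-1],(600,600)))
cv2.imwrite("pics/d4t.png",S["top"]["frame"][:,:,::-1])
E
```

```text
clock: 37.1
tool_pos: [0.4639, -0.2703, 0.0255]
eef_rot: [-0.5, -0.5, 0.5, 0.5]
contact_force: [-2.5, 0.7, 10.3]
opening: 0.761
clock: 37.5
tool_pos: [0.464, -0.2703, 0.0244]
eef_rot: [-0.5, -0.5, 0.5, 0.5]
contact_force: [-0.3, 0.4, -0.0]
opening: 1.002
clock: 38.3
tool_pos: [0.4664, -0.2713, 0.2087]
eef_rot: [0.503, 0.501, -0.499, -0.497]
contact_force: [0.4, -0.1, -0.5]
opening: 0.999
[ 0.46407506 -0.27061308  0.20506901]
```

View pics/d4.png

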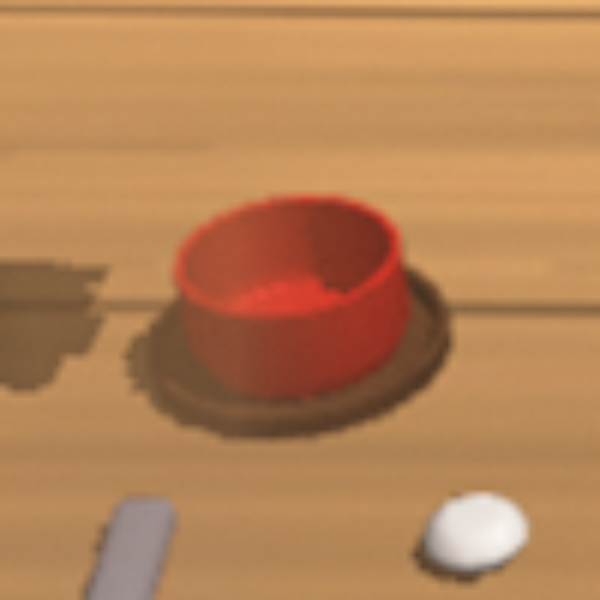

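View pics/d4t.png

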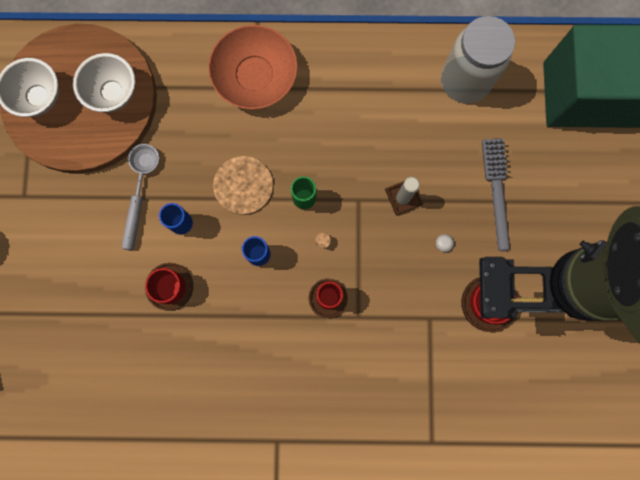

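```bash
python3 -m inch '-30 -10 0 0;-70 -20 0 0;-110 -30 0 0;-150 -40 0 0;-150 -40 0 0;-150 -40 0 0'; python3 - <<'E'
from h import *
S={n:r.snapshot(n) for n in("scene","top")}
P={"dish":(.637,-.135,24,.098,24,.004),"s":(.469,-.010,40,.078,64,.009),"m":(.483,.247,54,.058,78,.009),"w":(.464,-.270,68,.038,92,.009)}
rows=[]
for k,(x,y,D,z,D2,z2) in P.items():
    col=[]
    for n in("scene","top"):
        for zz,d in((z,D),(z2,D2)):
            g=rect(S[n],zz,x,y,.06,.0003); cv2.circle(g,(200,200),int(d/2/.3),(0,255,0),1); col.append(cv2.resize(g,(300,300)))
    rows.append(np.hstack(col))
a=np.vstack(rows); cv2.imwrite("pics/e1.png",cv2.resize(a,(600,600)))
for n in S:
  for k,q in (("cup_slim","saucer_slim"),("cup_mid","saucer_mid"),("cup_wide","saucer_wide"),("block","dish"),("spoon",""),("brush","")):
    o=[[round(v,4) for v in back(S[n],x["centre"],.004)[:2]]+[x["p"]] for x in r.tip_of(n,k)[:4]]
    o2=[[round(v,4) for v in back(S[n],x["centre"],0)[:2]] for x in r.tip_of(n,q)[:1]] if q else ""
    print(n,k,o,o2)
E
```

```text
clock: 39.0
tool_pos: [0.463, -0.4206, 0.2427]
eef_rot: [-0.499, -0.499, 0.5, 0.502]
contact_force: [0.9, 0.2, 0.2]
opening: 0.998
scene cup_slim [[np.float64(0.642), np.float64(0.0351), 0.93], [np.float64(0.5396), np.float64(0.1009), 0.91], [np.float64(0.4742), np.float64(-0.0074), 0.87], [np.float64(0.602), np.float64(0.2253), 0.7]] [[np.float64(0.4643), np.float64(-0.0168)]]
scene cup_mid [[np.float64(0.4799), np.float64(0.2447), 0.57], [np.float64(0.6418), np.float64(-0.1335), 0.5]] [[np.float64(0.4932), np.float64(0.2421)]]
scene cup_wide [[np.float64(0.4591), np.float64(-0.2709), 0.77]] [[np.float64(0.4564), np.float64(-0.277)]]
scene block [[np.float64(0.6369), np.float64(-0.1345), 0.64]] []
scene spoon [[np.float64(0.6366), np.float64(0.305), 0.57], [np.float64(0.639), np.float64(-0.1351), 0.42]] 
scene brush [[np.float64(0.475), np.float64(-0.0137), 0.67], [np.float64(0.6436), np.float64(-0.2897), 0.59], [np.float64(0.6411), np.float64(-0.1324), 0.35]] 
top cup_slim [[np.float64(0.4703), np.float64(-0.001), 0.88], [np.float64(0.6266), np.float64(0.0348), 0.84], [np.float64(0.5858), np.float64(0.2364), 0.83]] [[np.float64(0.4672), np.float64(-0.0114)]]
top cup_mid [[np.float64(0.4786), np.float64(0.2475), 0.93], [np.float64(0.4716), np.float64(-0.0056), 0.74]] [[np.float64(0.4793), np.float64(0.2521)]]
top cup_wide [[np.float64(0.464), np.float64(-0.2657), 0.76]] []
top block [[np.float64(0.6365), np.float64(-0.1322), 0.79]] [[np.float64(0.6322), np.float64(-0.1371)]]
top spoon [[np.float64(0.6276), np.float64(0.3049), 0.72]] 
top brush [[np.float64(0.6403), np.float64(-0.285), 0.59]]
```

View pics/e1.png

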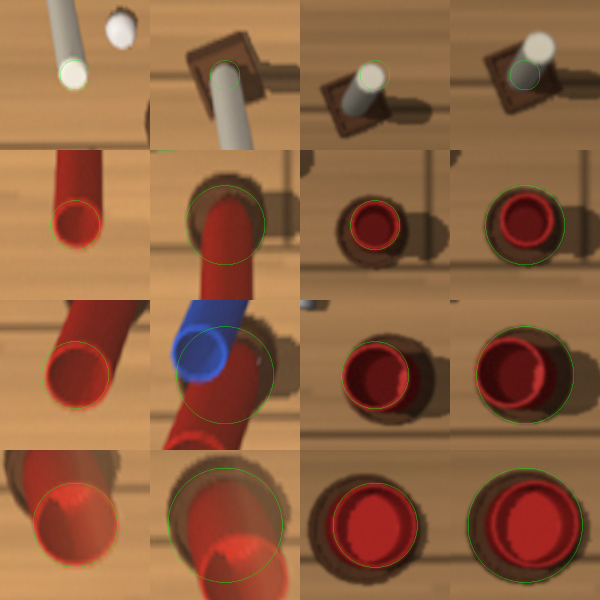

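All four rims sit where upright, seated pieces should be, within about 2–4 mm in both views. The spoon and brush haven't moved and the gripper is clear, so I'm handing in.

```bash
python3 - <<'E'
from h import *
s=r.get_state(); print(s["clock"],s["contact_force"],s["tool_pos"])
print(r.finish_job())
E
```

```text
40.1 [-0.06795108 -0.45666801  0.10954737] [ 0.46401374 -0.42038575  0.24466637]
the job is handed in; nothing more can be done
None
```

I took the nest apart, placed all four pieces and handed the job in at about 40 s. `finish_job()` gives no verdict, so success rests on my own checks. The block is in the square dish, and the slim, middle and wide red cups are on the small, middle and large saucers. I didn't touch the blue and green cups.

**Position and tilt:** In the last pictures from both cameras, the block's top and each cup's rim lie where an upright, seated piece would put them, within about 2–4 mm. The largest gap was the block's top in the top view, about 4 mm to one side; the scene view showed it on target.

**Bystanders:** The networks' origins for the spoon and brush moved only a few millimetres between readings. The exception is the spoon in the top view, 11 mm off in y, but the scene view had it within 3 mm and in the same y. The arm never went near either.

**Clearance:** The gripper was empty, raised and away from everything, and the force reading was only noise.

**Disagreements:** The networks put each piece within 7 mm of the measured place centres in every view, except the slim cup at about 9 mm in the top view. In the pictures the rims and saucer outlines lined up better than that.

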